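# Put the pile on the saw bench away

## Task

Take the pile on the saw bench apart from the top down, one thing at a time: first the pine offcut on its top into the black offcut crate, then the blue, the yellow and the red screw case, each into the nest with the rim of its own colour. Everything must end lying flat on the floor of its place, lid or top side up, set down rather than dropped or thrown; leave the paint tin and the tape measure where they are.

Things in the scene. Friction and masses are not known exactly. Their poses are not given: they have to be found in the camera images.
- pine_offcut: Sawn pine block 60 x 36 x 34 mm (x, y, z), about 45 g, at the start the top of the pile. Origin: centre of its underside; x along its length, z up
- blue_case: Blue closed screw case 84 x 44 x 34 mm (x, y, z), white card on its lid, second from the top of the pile; about 200 g give or take a third. Origin: centre of its underside; x along its length, z up
- yellow_case: Yellow closed screw case 108 x 52 x 34 mm (x, y, z), white card on its lid, third from the top of the pile; about 300 g give or take a third. Origin: centre of its underside; x along its length, z up
- red_case: Red closed screw case 134 x 60 x 34 mm (x, y, z), white card on its lid, the bottom of the pile, standing on the bench; about 400 g give or take a third. Origin: centre of its underside; x along its length, z up. The four things of the pile lie loose and flat on one another, roughly centred, each turned up to about 0.2 rad against the one below
- offcut_crate: Small black plastic crate, open at the top, fixed on the bench, outside 130 x 130 x 34 mm, walls 4 mm thick, floor 4 mm above the bench. Origin: centre of its underside, at bench height
- blue_nest: The blue case's nest, fixed on the bench: a low tray with a blue rim and dark floor with a blue patch in the middle, outside 112 x 72 mm (x, y), inside 104 x 64 mm (10 mm of room on every side of the case). Floor 4 mm above the bench, rim 4 mm thick and 10 mm above the bench. Origin: centre of its underside, at bench height; x along its length
- yellow_nest: The yellow case's nest, fixed on the bench: a low tray with a yellow rim and dark floor with a yellow patch in the middle, outside 136 x 80 mm (x, y), inside 128 x 72 mm (10 mm of room on every side of the case). Floor 4 mm above the bench, rim 4 mm thick and 10 mm above the bench. Origin: centre of its underside, at bench height; x along its length
- red_nest: The red case's nest, fixed on the bench: a low tray with a red rim and dark floor with a red patch in the middle, outside 162 x 88 mm (x, y), inside 154 x 80 mm (10 mm of room on every side of the case). Floor 4 mm above the bench, rim 4 mm thick and 10 mm above the bench. Origin: centre of its underside, at bench height; x along its length
- paint_tin: Closed paint tin, 72 mm in diameter, 85 mm high, white label, 450 g, standing loose on the bench: not to be disturbed. Origin: centre of its underside
- tape_measure: Black tape measure with an orange disc on top, 66 x 62 x 36 mm, lying loose on the bench: not to be disturbed. Origin: centre of its underside
There are look-alikes about, which are no part of the job. Several things have the shape of the blue_case; the one meant has the colours described above. What is shaped like the blue_nest but turquoise is not meant.

How it is judged:
By the outcome, as a careful person would: the job done as asked, in the order asked, and still so for the second after the job is handed in, with the robot touching nothing.
It also fails if it takes over 118 s, if anything falls off the work surface, if the arm or the gripper's body presses on something with over 40 N, if the wrist force passes 120 N, or if a joint passes its speed limit or range.

## Robot

A 7-joint arm with a two-finger parallel gripper is mounted at the origin on the work surface. World frame = base frame: x ahead of the robot, y to its left, z up, the work surface at z = 0. Lengths are in mm, angles in rad, forces in N, time in s.
With the tool pointing down it reaches from about 400 to 850 mm from the base axis. Payload 10.4 kg.
Tool frame: the origin (TCP) lies between the finger pads; the fingertips stand 17 mm ahead of it and the grasp point (between the pads) lies 2 mm behind it; z points along the fingers, y is the line along which they close (so a half turn about z gives the same grasp; the last joint's range is limited). The gripper opens to 85 mm and grips with 20 to 120 N. Pads are 22 mm wide; open, the fingers measure 114 mm over their backs; the gripper's body (76 mm by 85 mm) begins 54 mm behind the grasp point. The pads swing forward as they close: fully open they stand 13 mm farther back than shut.
Start: joints at [1.26, 0.332, -0.065, 1.46, 0.022, 1.35, -0.088], TCP at [177.423, -599.308, 248.338] pointing down, gripper open.
Joint ranges: [-2.6, 2.6], [-0.5, 2.12], [-1.47, 1.34], [0.16, 2.42], [-1.27, 4.41], [0.06, 2.06], [-2.6, 2.6]. Speed limits (rad/s): [2.22, 2.22, 2.79, 2.79, 3.14, 3.14, 3.14].

## Interface

Orientations are given as a unit quaternion [x, y, z, w].
In Python, from bench import arm, jaws, grab_frame, order gives the robot as it stands. The module is installed in compiled form; this text tells all that it offers. Calls block until the motion is done:
- arm.move_ptp(position, orientation): joint-space move of the TCP to a pose.
- arm.move_l(position, frame=None, rate=150, until_force=None): straight line of the TCP; frame=None keeps the orientation; rate is the mean speed in mm/s. With until_force (N) it stops when the force on the tool has changed by that much, and returns True; else False.
- arm.set_joints(angles): joint-space move.
- jaws.command_gripper(opening): opening from 0.0 (shut) to 1.0 (fully open); the grip force is fixed at half the most; returns when the fingers have stopped.
- arm.hold(seconds).
- arm.inverse_kinematics(position, orientation): joint angles nearest the present ones, or None.
- arm.state(): the state.
- grab_frame(name): name is "scene" or "side" or "wrist"; returns a dict with "pixels" (420x560x3 uint8, red, green, blue), "fx", "fy", "cx", "cy" (pixels), "cam_to_world" (4x4, takes a point from camera to world coordinates); the wrist camera has in their place "T_tool_cam" (4x4, takes a point from camera to tool coordinates, whose origin is the TCP and whose axes are the flange's). Camera axes: x right, y down, z forward; pixel columns grow to the right and rows downward; lengths in mm; the calibration is good to about 2 mm. A picture is of the moment at which its call begins: read the wrist's pose just before it. There is no depth.
A pose or a line that the arm cannot do raises arm.PlanningError and nothing moves.
- order.job_done(): hands the job in; it is judged then, once.
The state is a dict: "time": time; "joint_pos": joint angles; "qd": joint speeds; "effort": joint torques, N m; "ee_pos": TCP position; "tcp_rot": TCP orientation; "contact_force": force on the tool from outside, world axes, zero at the start; "torque": the same for the moment, N m; "finger_gap": opening from 0.0 (shut) to 1.0 (fully open); "grip_force": force on a finger pad.
Only numpy, scipy, OpenCV 4.12 (cv2) and the standard library are available. Lean on these libraries where they do the work, as an engineer would, in place of code of your own. Each camera call takes 0.05 s, during which the arm holds its last target. There are 200 camera calls.

## Working session

There is one attempt and no reset: what is moved stays moved. The work goes in short steps, each a Python script; the robot and the scene stay as the last script left them, time stands still between calls to the robot, and variables do not carry over. Pictures are saved under pics/ and viewed, at most 14 in all, crops included, and the job is handed in when it is done.

```bash
mkdir -p pics
python3 - <<'E'
from bench import arm,jaws,grab_frame
import cv2,numpy as np
for n in("scene","side"):
    f=grab_frame(n); cv2.imwrite(f"pics/{n}0.png",cv2.resize(f["pixels"][:,:,::-1],(800,600),interpolation=cv2.INTER_CUBIC))
    print(n,f["fx"],f["fy"],f["cx"],f["cy"],np.round(f["cam_to_world"],3).tolist())
s=arm.state();print(s["time"],s["tcp_rot"],s["ee_pos"])
f=grab_frame("wrist");print(f["fx"],f["cx"],f["cy"],np.round(f["T_tool_cam"],3).tolist())
E
```

```text
scene 402.6998420596036 402.6998420596036 277.981387972498 215.48421668565064 [[-0.474, 0.756, -0.452, 929.896], [0.88, 0.408, -0.241, 202.816], [0.002, -0.512, -0.859, 799.671], [0.0, 0.0, 0.0, 1.0]]
side 465.5744897699343 465.5744897699343 271.4347629783111 213.5778489181878 [[-0.947, -0.204, 0.249, 275.585], [-0.321, 0.649, -0.69, 787.229], [-0.021, -0.733, -0.68, 895.331], [0.0, 0.0, 0.0, 1.0]]
0.1 [ 9.89665652e-01  1.43392697e-01 -1.37119794e-04 -6.43172901e-04] [ 177.28899423 -599.0020155   247.5695302 ]
348.71995369231405 276.3034764702721 210.6838841708583 [[0.001, -0.949, -0.317, 81.764], [1.0, 0.001, -0.0, 0.142], [0.001, -0.317, 0.949, -126.162], [0.0, 0.0, 0.0, 1.0]]
```

View pics/scene0.png

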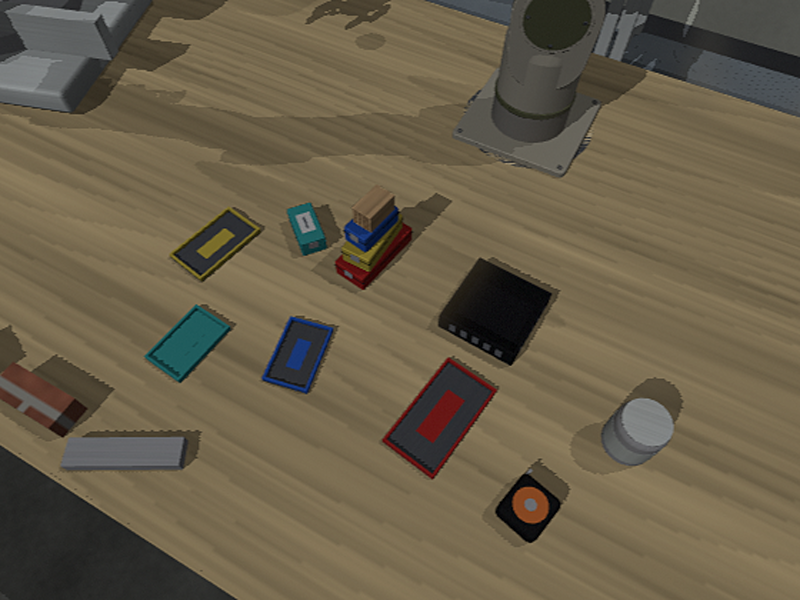

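View pics/side0.png

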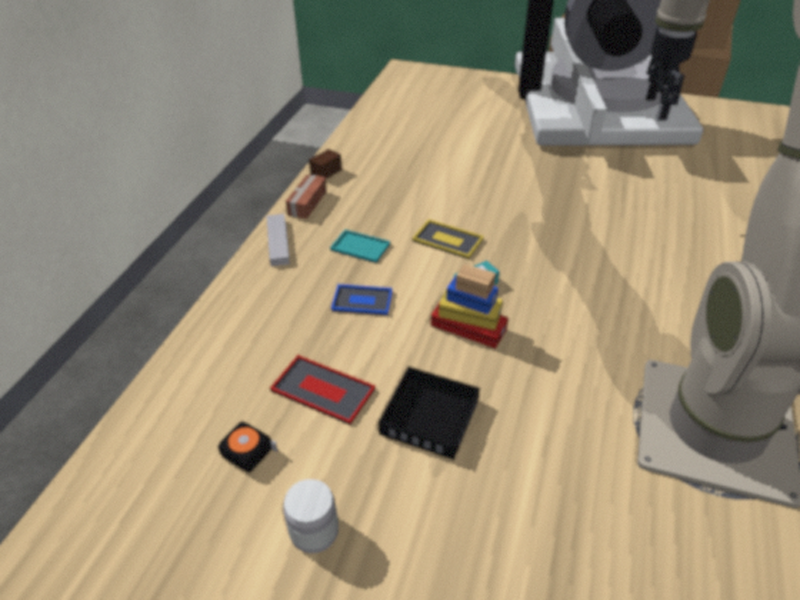

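```bash
cat > h.py <<'E'
from bench import arm,jaws,grab_frame,order
import cv2,numpy as np
from scipy.spatial.transform import Rotation as R
def frame(n):
    s=arm.state(); f=grab_frame(n)
    if n=="wrist":
        T=np.eye(4);T[:3,:3]=R.from_quat(s["tcp_rot"]).as_matrix();T[:3,3]=s["ee_pos"]
        f["cam_to_world"]=T@np.array(f["T_tool_cam"])
    return f
def rect(f,z,x0,x1,y0,y1,sc=2):
    """top-down view of plane z: col=(y1-y)*sc, row=(x1-x)*sc"""
    K=np.array([[f["fx"],0,f["cx"]],[0,f["fy"],f["cy"]],[0,0,1]])
    W=np.linalg.inv(np.array(f["cam_to_world"]))
    H=K@np.c_[W[:3,0],W[:3,1],W[:3,2]*z+W[:3,3]]      # (x,y,1)->pix
    A=np.array([[0,-1/sc,x1],[-1/sc,0,y1],[0,0,1]])     # (col,row)->(x,y)
    return cv2.warpPerspective(f["pixels"][:,:,::-1],H@A,(int((y1-y0)*sc),int((x1-x0)*sc)),flags=cv2.INTER_LINEAR|cv2.WARP_INVERSE_MAP)
HSV=dict(blue=(108,125,110),yellow=(22,32,140),red=(174,6,140))
def blobs(img,c,x1,y1,sc=2,amin=300):
    """(cx,cy,long,short,yaw of the long side) for colour blobs"""
    h=cv2.cvtColor(img,cv2.COLOR_BGR2HSV);a,b,s=HSV[c]
    hue=(h[...,0]>=a)&(h[...,0]<=b) if a<b else (h[...,0]>=a)|(h[...,0]<=b)
    m=(hue&(h[...,1]>s)&(h[...,2]>50)).astype(np.uint8)
    m=cv2.morphologyEx(m,cv2.MORPH_OPEN,np.ones((3,3)))
    out=[]
    for k in cv2.findContours(m,cv2.RETR_EXTERNAL,cv2.CHAIN_APPROX_NONE)[0]:
        p=k[:,0].astype(float);p=np.c_[x1-p[:,1]/sc,y1-p[:,0]/sc].astype(np.float32)
        if cv2.contourArea(p)<amin: continue
        (cx,cy),(w,l),a=cv2.minAreaRect(p);a=np.radians(a)
        if l>w: w,l,a=l,w,a+np.pi/2
        out.append([round(float(v),3) for v in(cx,cy,w,l,(a+np.pi/2)%np.pi-np.pi/2)])
    return out
def down(a):
    """tool down, tool y (closing line) square to a long axis at yaw a; tool x along +a"""
    return (R.from_euler('z',a)*R.from_euler('x',np.pi)).as_quat()
E
python3 - <<'E'
from h import *
for n in("scene","side"):
    f=frame(n); im=rect(f,10,350,850,-400,400,1)
    cv2.imwrite(f"pics/r_{n}.png",im)
    for c in HSV: print(n,c,blobs(im,c,850,400,1))
E
```

```text
scene blue [[392.588, -143.853, 90.844, 63.682, -0.173], [656.673, -114.365, 114.924, 73.936, 0.197]]
scene yellow [[417.21, -125.719, 113.446, 65.66, -0.02], [547.959, -354.555, 64.01, 26.046, -0.185], [545.913, -357.296, 138.155, 83.176, -0.185]]
scene red [[411.5, -82.5, 109.0, 19.0, 0.0], [489.349, -119.122, 71.927, 34.128, 1.468], [641.753, 120.202, 164.77, 88.99, -0.16]]
side blue [[454.0, -188.5, 94.0, 77.0, 0.0], [655.227, -113.314, 109.882, 73.956, 0.188]]
side yellow [[447.532, -149.082, 114.657, 78.102, 0.055], [544.847, -354.617, 58.774, 19.591, -0.182]]
side red [[442.257, -107.988, 140.394, 84.29, -0.049], [640.469, 122.505, 79.043, 29.426, -0.16], [640.94, 121.123, 163.243, 89.915, -0.158]]
```

View pics/r_scene.png

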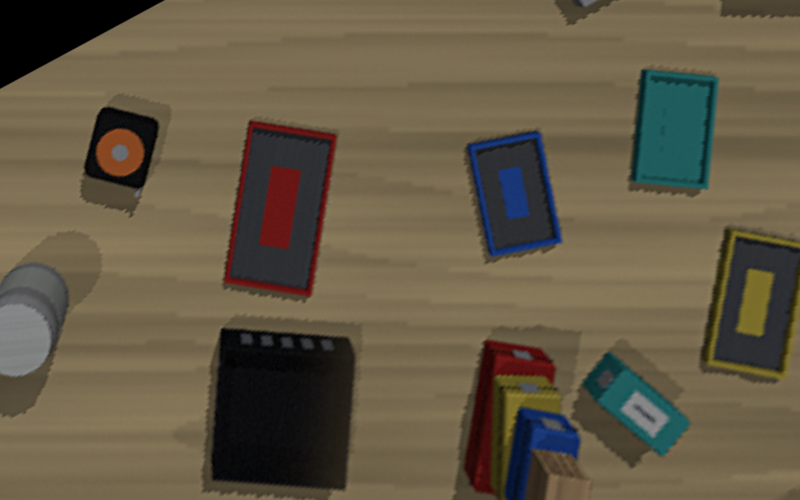

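Scene picture, 800x600: the pile is at (372,240). Blue-case candidates are the blue one in the pile at (370,228) and the turquoise one at (307,228). The pile one is meant, because it is blue and second from the top. Blue-nest candidates are the blue rim at (298,354) and the turquoise tray at (188,343). The blue rim is meant. Next I look from close above.

Run:
```python
from h import *
for a in(np.pi,-np.pi+.01,0,np.pi/2,-np.pi/2):
    q=arm.inverse_kinematics([515,-115,300],down(a)); print(round(a,2),None if q is None else np.round(q,2))
for a in (np.pi,-3.13):
    try: arm.move_ptp([515,-115,300],down(a));break
    except arm.PlanningError as e: print(e)
f=frame("wrist");cv2.imwrite("pics/w1.png",cv2.resize(f["pixels"][:,:,::-1],(800,600),interpolation=cv2.INTER_CUBIC))
C=f["cam_to_world"];print(np.round(C[:3,3]),np.round(arm.state()["time"],1))
for c,z in(("blue",102),("yellow",68),("red",34)):
    print(c,blobs(rect(f,z,300,600,-260,100),c,600,100))
cv2.imwrite("pics/w1r.png",rect(f,136,340,540,-220,0,3))
```

```text
3.14 [ 0.8   0.16 -0.73  1.61  0.1   1.42  1.63]
-3.13 [ 0.8   0.16 -0.73  1.61  0.1   1.42  1.64]
0 [ 0.67  0.14 -0.59  1.61  0.08  1.42 -1.5 ]
1.57 [ 0.76  0.15 -0.68  1.61  0.09  1.42  0.06]
-1.57 None
[ 433. -116.  426.] 2.4
blue [[436.532, -108.09, 83.042, 42.633, -0.176], [584.423, -120.115, 55.893, 42.753, -1.373]]
yellow [[407.9, -106.366, 50.853, 48.785, 1.54], [470.467, -108.084, 50.222, 38.489, 1.54]]
red [[400.835, -99.373, 59.751, 59.147, -0.167], [497.117, -116.058, 59.643, 16.258, 1.286], [574.625, 82.282, 55.744, 24.625, -0.25]]
```

View pics/w1.png

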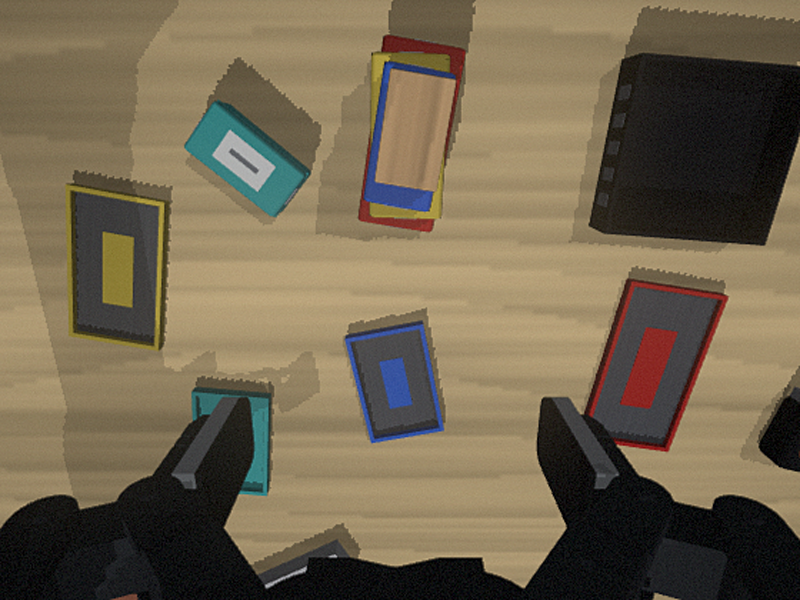

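View pics/w1r.png

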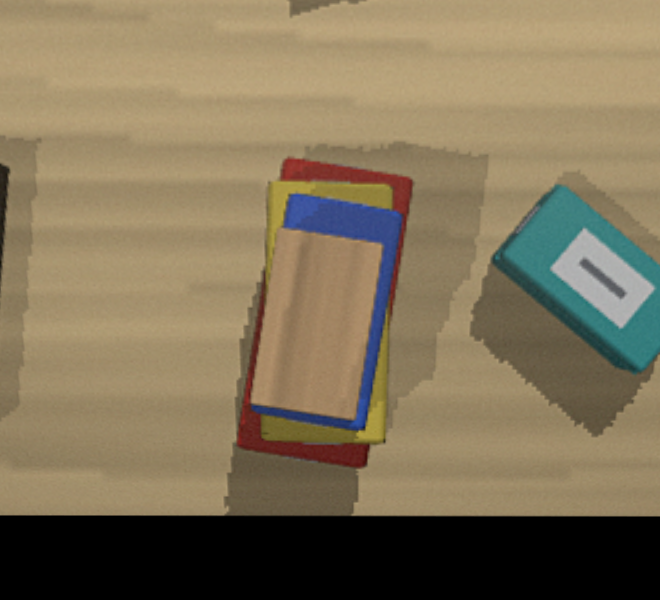

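Wrist view: pine offcut on blue, yellow and red at about (412,130). Crate at upper right (700,150), turquoise case at (247,160) and blue nest at (395,382). In the rectified crop, the pine corners are (281,227), (383,242), (352,421) and (250,405). That gives centre (432,-105.5) and yaw -0.172.

```bash
cat >> h.py <<'E'
def pick(x,y,yaw,zb,w):
    """grasp a thing w wide, underside at zb, at TCP zb+25; lift"""
    q=down(yaw)
    jaws.command_gripper(min(1,(w+24)/85))
    arm.move_ptp([x,y,max(zb+110,150)],q)
    hit=arm.move_l([x,y,zb+25],rate=120,until_force=15)
    s=arm.state();print("down",hit,np.round(s["ee_pos"],1),np.round(s["contact_force"],1))
    jaws.command_gripper(0.0)
    s=arm.state();print("grip",round(s["finger_gap"]*85,1),round(s["grip_force"],1),np.round(s["contact_force"],1))
    arm.move_l([x,y,zb+30],rate=20); arm.move_l([x,y,260],rate=150)
    s=arm.state();print("up",round(s["finger_gap"]*85,1),round(s["grip_force"],1),np.round(s["contact_force"],1),round(s["time"],1))
def place(x,y,yaw,w,zf=4):
    q=down(yaw)
    arm.move_ptp([x,y,260],q)
    arm.move_l([x,y,zf+25+15],rate=150)
    hit=arm.move_l([x,y,zf+24],rate=15,until_force=4)
    s=arm.state();print("set",hit,np.round(s["ee_pos"],1),np.round(s["contact_force"],1))
    jaws.command_gripper(min(1,(w+14)/85)); arm.hold(.2)
    arm.move_l([x,y,zf+70],rate=60); arm.move_l([x,y,260],rate=200)
    s=arm.state();print("left",round(s["finger_gap"]*85,1),np.round(s["contact_force"],1),round(s["time"],1))
E
python3 - <<'E'
from h import *
P=np.pi
for n,x,y,a in(("pick",432,-105,-.17),("crate",455,112,-.05),("red",641,120.5,-.16),("blue",656,-114,.19),("yel",545.5,-356,-.185)):
  for d in(0,P,-P):
    r=[arm.inverse_kinematics([x,y,z],down(a+d)) for z in(29,260)]
    print(n,round(d,1),[None if v is None else np.round(v,2).tolist() for v in r])
for n in("scene","side","wrist"):
    im=rect(frame(n),34,350,560,0,240,2)
    v=im.max(2); m=(v<48).astype(np.uint8); m=cv2.morphologyEx(m,cv2.MORPH_OPEN,np.ones((7,7)))
    k=max(cv2.findContours(m,0,2)[0],key=cv2.contourArea); (c,r),s,a=cv2.minAreaRect(k); print(n,560-r/2,240-c/2,np.array(s)/2,a)
    if n=="scene": cv2.imwrite("pics/cr.png",im)
pick(432,-105.5,-.172+P,102,36)
E
```

```text
pick 0 [[-0.89, 0.44, 1.18, 2.18, -0.54, 0.86, -1.12], [1.74, -0.16, -1.44, 1.84, -0.17, 1.33, -1.4]]
pick 3.1 [[0.81, 0.29, -0.73, 2.11, 0.26, 0.84, 1.33], [0.89, -0.05, -0.72, 1.86, -0.03, 1.32, 1.58]]
pick -3.1 [[0.81, 0.29, -0.73, 2.11, 0.26, 0.84, 1.33], [0.89, -0.05, -0.72, 1.86, -0.03, 1.32, 1.58]]
crate 0 [[-1.33, 0.52, 1.17, 2.12, -0.62, 0.9, -1.42], [0.13, 0.0, -0.47, 1.82, 0.0, 1.32, -1.96]]
crate 3.1 [[0.53, 0.43, -0.97, 2.04, 0.45, 0.9, 0.83], [0.61, 0.03, -0.95, 1.8, 0.03, 1.32, 1.17]]
crate -3.1 [[0.53, 0.43, -0.97, 2.04, 0.45, 0.9, 0.83], [0.61, 0.03, -0.95, 1.8, 0.03, 1.32, 1.17]]
red 0 [[-1.01, 0.95, 1.15, 1.63, -0.93, 1.19, -1.37], [-1.0, 0.62, 1.16, 1.41, -0.57, 1.47, -1.59]]
red 3.1 [[0.27, 0.71, -0.72, 1.56, 0.51, 1.07, 0.82], [0.33, 0.52, -0.85, 1.33, 0.38, 1.46, 0.91]]
red -3.1 [[0.27, 0.71, -0.72, 1.56, 0.51, 1.07, 0.82], [0.33, 0.52, -0.85, 1.33, 0.38, 1.46, 0.91]]
blue 0 [[0.3, 0.63, -0.27, 1.54, 0.18, 1.0, -1.4], [0.36, 0.44, -0.36, 1.31, 0.15, 1.42, -1.38]]
blue 3.1 [[0.59, 0.72, -0.68, 1.52, 0.49, 1.08, 1.55], [0.62, 0.53, -0.77, 1.29, 0.36, 1.47, 1.64]]
blue -3.1 [[0.59, 0.72, -0.68, 1.52, 0.49, 1.08, 1.55], [0.62, 0.53, -0.77, 1.29, 0.36, 1.47, 1.64]]
yel 0 [[-0.25, 0.95, 1.15, 1.64, -0.93, 1.19, -0.63], [-0.24, 0.62, 1.16, 1.41, -0.57, 1.47, -0.85]]
yel 3.1 [[0.88, 0.64, -0.5, 1.57, 0.34, 1.02, 1.67], [0.91, 0.44, -0.56, 1.34, 0.23, 1.42, 1.74]]
yel -3.1 [[0.88, 0.64, -0.5, 1.57, 0.34, 1.02, 1.67], [0.91, 0.44, -0.56, 1.34, 0.23, 1.42, 1.74]]
scene 456.1594009399414 120.45330047607422 [131.16522217 147.66908264] 4.340020656585693
side 446.6715545654297 130.33433532714844 [144.83956909 130.63500977] 4.253836631774902
wrist 455.25 139.25 [209.5 201.5] 90.0
down False [ 432.7 -105.5  127.7] [ 0.6 -0.3  0.2]
grip 35.0 60.6 [-0.7  0.4  5.9]
up 35.0 60.0 [ 0.3  0.2 -0.5] 6.1
```

View pics/cr.png

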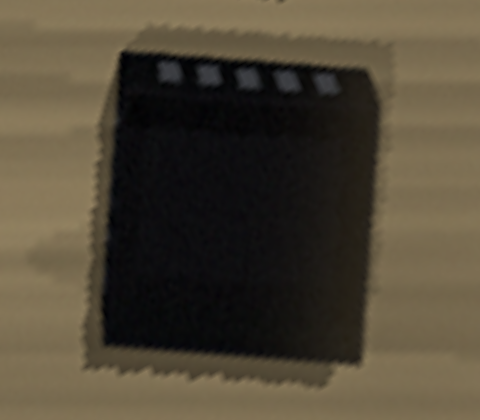

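Run:
```python
from h import *
place(448,120,-.07+np.pi,36)
arm.move_ptp([515,-110,290],down(np.pi))
f=frame("wrist")
print(blobs(rect(f,102,300,600,-260,100),"blue",600,100))
a=rect(f,102,340,540,-220,0,2); b=rect(f,38,350,550,0,180,2)
cv2.imwrite("pics/p1.png",np.hstack([b,a]))
```

```text
set True [447.9 120.   30. ] [-1.8 -1.2  6.5]
left 50.0 [ 0.9  0.4 -0.2] 11.9
[[436.524, -107.868, 82.913, 43.022, -0.18], [583.923, -118.115, 55.501, 43.734, -1.373]]
```

View pics/p1.png

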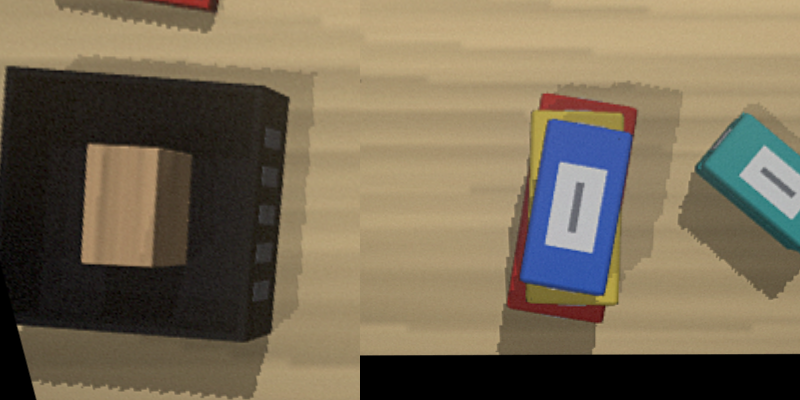

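Left: the pine lies flat inside the crate at (120,205). Right: the blue case with its white card is on top of the pile at (575,207), unmoved. Taking the blue case now.

Run:
```python
from h import *
pick(436.5,-108,-.18+np.pi,68,44)
place(656,-114,.19+np.pi,44)
arm.move_ptp([515,-110,290],down(np.pi))
f=frame("wrist")
print(blobs(rect(f,68,300,600,-260,100),"yellow",600,100))
cv2.imwrite("pics/p2.png",f["pixels"][:,:,::-1])
```

```text
down False [ 437.2 -108.    93.7] [ 0.4 -0.2  0.6]
grip 42.5 61.6 [-0.7  0.6  6. ]
up 42.6 61.1 [ 0.2 -0.3 -2.7] 16.7
set True [ 655.9 -114.    30.1] [-1.1  0.1  6.6]
left 57.8 [ 0.7  0.7 -0.2] 22.5
[[436.607, -107.017, 106.771, 51.208, -0.029]]
```

View pics/p2.png

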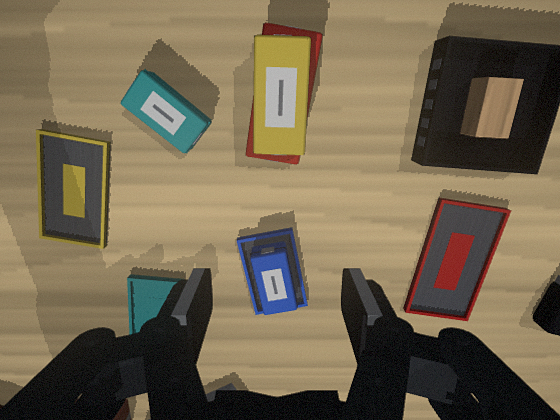

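The blue case sits in its blue-rimmed nest at (272,282). Yellow is on top of the pile at (281,95). Taking yellow next.

Run:
```python
from h import *
pick(436.6,-107,-.029+np.pi,34,52)
place(545.5,-356,-.185+np.pi,52)
arm.move_ptp([515,-110,290],down(np.pi))
f=frame("wrist")
print(blobs(rect(f,34,300,600,-260,100),"red",600,100))
cv2.imwrite("pics/p3.png",np.hstack([rect(f,34,340,560,-250,-30,2.5),cv2.resize(f["pixels"][:,:,::-1],None,fx=.4,fy=.4)[:0]]) if 0 else rect(f,34,340,620,-400,-30,2))
```

```text
down False [ 437.3 -106.9   59.7] [-0.2 -0.1 -1.1]
grip 50.9 62.5 [-1.1 -0.5  7.2]
up 50.6 62.9 [-0.   0.4 -3.7] 27.4
set True [ 545.4 -356.    30. ] [-0.4  1.   5.3]
left 66.2 [ 1.   0.2 -0.7] 33.4
[[436.862, -105.304, 132.915, 59.255, -0.163], [574.731, 83.154, 55.109, 25.103, -0.197]]
```

View pics/p3.png

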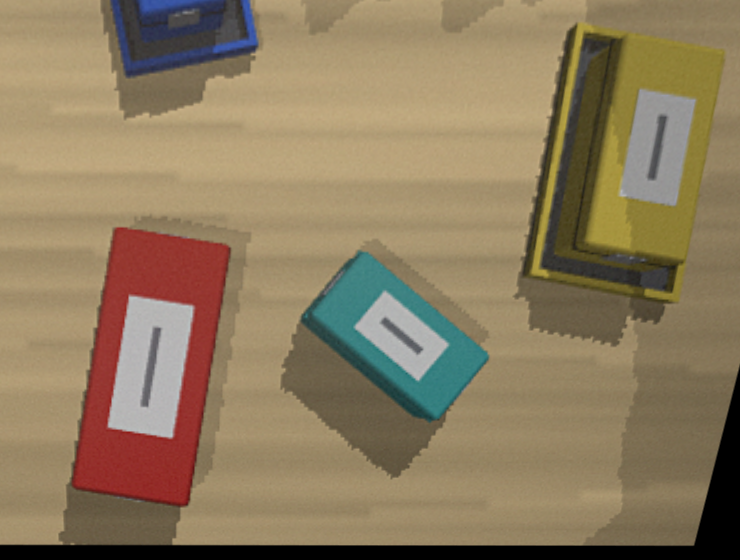

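Red is alone at (150,365) with 76 mm to the nearest turquoise corner at (302,318), enough for the fingers. The yellow case is in its nest at (655,150), offset in the view because its lid is higher than the rim.

Run:
```python
from h import *
pick(436.9,-105.3,-.163+np.pi,0,60)
place(641,120.5,-.16+np.pi,60)
arm.move_ptp([450,-110,300],down(np.pi))
fs=frame("scene")
a=cv2.resize(fs["pixels"][120:350,90:400,::-1],(800,594),interpolation=cv2.INTER_CUBIC)
cv2.imwrite("pics/end1.png",a)
f=frame("side");cv2.imwrite("pics/end2.png",cv2.resize(f["pixels"][130:330,150:400,::-1],(750,600),interpolation=cv2.INTER_CUBIC))
for c,p in(("blue",(656,-114)),("yellow",(545.5,-356)),("red",(641,120.5))):
  for n,g in(("scene",fs),("side",f)):
    print(c,n,blobs(rect(g,38,p[0]-120,p[0]+120,p[1]-120,p[1]+120),c,p[0]+120,p[1]+120))
```

```text
down False [ 437.4 -105.4   25.6] [-0.9  0.9 -0.2]
grip 58.4 63.9 [-2.4 -0.1  9.3]
up 58.5 64.9 [-0.8 -0.7 -2.6] 39.1
set True [640.9 120.4  29.8] [-1.2 -1.4  5.2]
left 74.2 [ 0.1 -0.7 -0.5] 45.4
blue scene [[666.433, -103.163, 110.806, 71.288, 0.197]]
blue side [[644.892, -92.347, 105.827, 87.623, 0.183]]
yellow scene [[558.936, -340.189, 133.315, 84.896, -0.184]]
yellow side [[535.514, -328.345, 130.6, 93.302, -0.179]]
red scene [[651.989, 123.104, 158.923, 85.882, -0.159]]
red side [[629.601, 139.475, 159.309, 92.302, -0.155]]
```

View pics/end1.png

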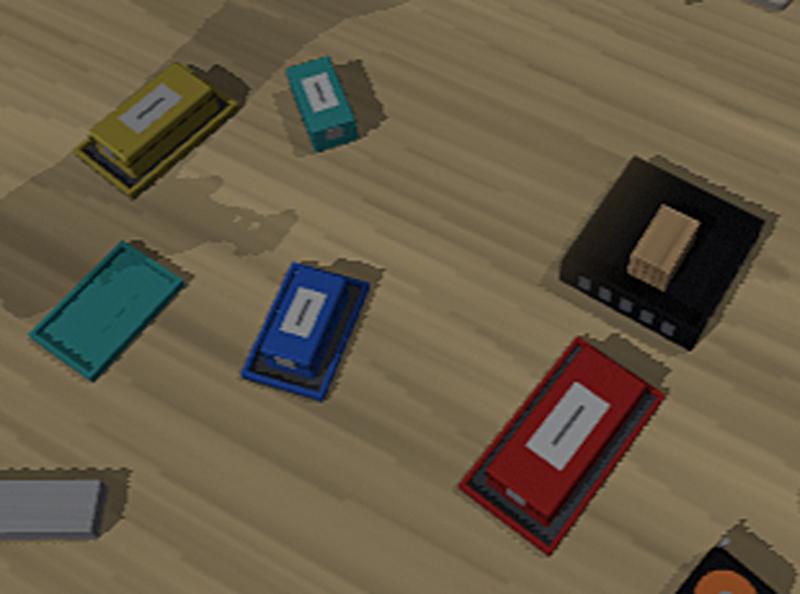

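View pics/end2.png

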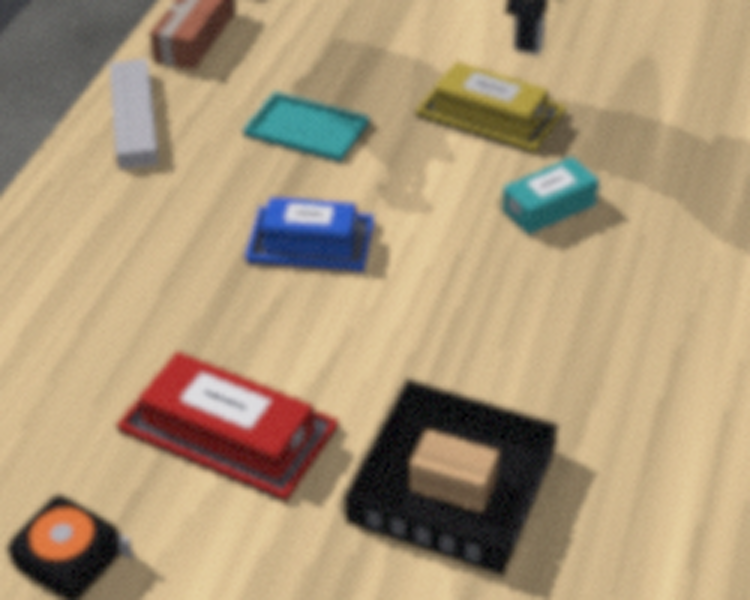

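Both views show the pine flat in the crate, and the blue, yellow and red cases flat inside their own rims with lids up. The turquoise items and the tape measure have not moved, and the tin was never approached.

Run:
```python
from h import *
print(order.job_done())
```

```text
the job is handed in; nothing more can be done
None
```

The job is handed in after about 47 s of robot time: the pine offcut is flat in the crate, and the blue, yellow and red cases lie lid up in their own nests, taken in that order.

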